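# Load loose nuts into a magazine through its spring gate

### The arm

A 6-joint arm with a two-finger parallel gripper is mounted at the origin on a cart in front of the work surface, level with it; the furniture and walls round the work are solid. World frame = base frame: x ahead of the robot, y to its left, z up, the work surface at z = 0. Lengths are in mm, angles in rad, forces in N, time in s.
With the tool pointing down it reaches from about 375 to 900 mm from the base axis. Payload 3.1 kg.
Tool frame: the origin (TCP) lies at the very end of the fingers, on their centre line; the grasp point (between the pads) lies 19 mm behind it; z points along the fingers, y is the line along which they close (so a half turn about z gives the same grasp; the last joint's range is limited). The gripper opens to 85 mm and grips with 20 to 120 N. Pads are 22 mm wide; open, the fingers measure 114 mm over their backs; the gripper's body (76 mm by 85 mm) begins 54 mm behind the grasp point. The pads swing forward as they close: fully open they stand 13 mm farther back than shut.
Start: joints at [0.934, 0.527, 1.433, -0, 1.181, -0.178], TCP at [276.193, 560.637, 231.31] pointing down, gripper open.
Joint ranges: [-3.08, 3.08], [-0.75, 2.2], [0.22, 2.44], [-1.43, 4.57], [0, 2.65], [-2.85, 2.85]. Speed limits (rad/s): [2.79, 2.79, 3.14, 3.14, 3.14, 3.14].

### API

Orientations are given as [roll, pitch, yaw] about the fixed x, y, z axes, in that order (R = Rz(yaw) Ry(pitch) Rx(roll)).
In Python, from workcell import r gives the robot as it stands.
- The arm moves only by the tool drive_tool, never from a script. Its arguments are lists of equal length, an entry for each row: "xyz": the shift along the world's x, y, z in units of 15 cm (1.0 is 15 cm), a list of three; "delta_rot": the turn, a rotation vector about the world's x, y, z in units of 90 degrees (1.0 is 90 degrees), a list of three; "claw": the gripper command: -1 is shut, 1 is fully open, values between are in proportion. A call has 1 to 5 rows; each row is the pose to reach, as a shift and turn from the pose commanded when the call began; what a row does not reach only later rows make up. A row lasts 1/8 s, in which the tool goes at most 62.5 mm and 10.7 degrees, less where a joint would pass 70% of its speed; a pose out of reach is approached as far as the arm can. A call with a number of a shift or a turn outside -1 to 1 is refused whole. A call with a gripper value outside its range is refused whole. The fingers move at their own pace and stop on an object; "newtons" is the grip in N (left out, the last holds). Time passes only in rows, so rows that repeat a pose let the fingers close. It gives the time, the measured TCP pose, the force, the opening and the grip force at its end, in the units of the state.
- r.observe(): the state, without advancing time (a new reading comes with each control period).
- r.get_image(name): name is "side" or "top" or "wrist"; returns a dict with "pixels" (384x512x3 uint8, red, green, blue), "fx", "fy", "cx", "cy" (pixels), "rvec" (rotation vector, rad) and "tvec" (3), from world to camera coordinates, as OpenCV has them. Camera axes: x right, y down, z forward; pixel columns grow to the right and rows downward; lengths in mm; the calibration is good to about 2 mm. A picture is of the moment at which its call begins. There is no depth.
- r.hand_in(): hands the job in; it is judged then, once.
The state is a dict: "t": time; "joint_positions": joint angles; "qvel": joint speeds; "tau": joint torques, N m; "tcp_pos": TCP position; "eef_rot": TCP orientation; "wrist_force": force on the tool from outside, world axes, zero at the start; "torque": the same for the moment, N m; "gripper_width": finger opening in mm; "grip_force": force on a finger pad.
Only numpy, scipy, OpenCV 4.12 (cv2) and the standard library are available. Lean on these libraries where they do the work, as an engineer would, in place of code of your own. Each camera call takes 0.05 s, during which the arm holds its last target. There are 200 camera calls.

### The job

Three loose M16 nuts lie on the loading board. Push them with the fingertips, one at a time, through the narrow gate into the magazine track, each one past the spring pawl so that the pawl snaps shut behind it before the next nut goes in; all three must finish flat in the track behind the shut pawl. Only slide the nuts, without gripping, forcing or lifting them, and leave the bolt on the board and the tools on the bench where they lie.

Things in the scene. Friction and masses are not known exactly. Their poses are not given: they have to be found in the camera images.
- loading_board: Fixed grey T-shaped plate, 4 mm thick, 172 mm (x) by 365 mm (y), lying on the 3 mm cutting mat. Origin on its underside below the middle of the gate; +y runs along the magazine track, away from the loading area; z up. Loading area: x -77 to 77, y -207 to -68 mm. Steel rails 8 mm wide round it stand 5 mm above the plate (9 mm above the origin): fingertips can pass over them and push the nuts' upper part.
- gate (a point): Middle of the gate, on the plate's top (4 mm above the board's origin), at x = 0, y = 0 of the board; axes as the board's. Two straight funnel rails close in from the loading area's sides (x = -77 and 77 at y = -68 mm) to this gate, 30 mm wide. The track continues from here along +y, straight and 30 mm wide between rails.
- track_end (a point): Where the track ends: foot of the end stop's face, on the plate's top, at x = 0, y = 131 mm of the board. The track holds the three nuts in single file between the pawl and this stop with about 15 mm to spare.
- pawl_tip (a point): End of the spring pawl's tip (moves with it); shut, it is at x = 3, y = 30 mm of the board. The pawl is a dark steel arm 28 mm long and 6 mm wide, as low as the rails, slanting from its vertical pivot at x = 22.5, y = 10 mm of the board across the track, so that a nut cannot pass without swinging it aside.
- pawl (a joint): Angle of the spring pawl (rad). 0 = shut across the track. A nut pushed along +y swings it aside (up to 0.75, about 1 N) and it springs back to 0 once the nut's rear has passed the tip, when the nut's middle is beyond about y = 46 mm of the board. A nut cannot come back out past the shut pawl.
- nut_1: Loose M16 steel hexagon nut, lying flat: 24 mm across flats, 27 mm across corners, 13 mm high, about 35 g. Origin at the centre of its underside, z up along its bore. On the board its top is 17 mm above the board's origin. The three nuts are alike and may go in in any order.
- nut_2: Second M16 nut, the same.
- nut_3: Third M16 nut, the same.
- bolt: M12 hexagon-head bolt, 58 mm long, head 22 mm across, lying on its side in a corner of the loading area, far from the gate. Origin below its middle; y runs along it to the head. It stays where it is.
- calliper: Steel vernier calliper, 210 x 69 x 7 mm, lying on the bench to the right of the board; origin at the middle of its underside. A bystander.
- marker: Marker pen, 112 mm long, 18 mm thick, lying on the bench to the right of the board; origin at the middle of its underside. A bystander.
- hex_key: Black hexagon key, 114 x 32 x 9 mm, lying on the mat close beside the track, on the board's -x side (middle 70 to 76 mm from the track's middle line); origin at the middle of its underside. A bystander.
- spanner: Open-and-ring spanner, 221 mm long, 8 mm thick, on the bench farther to the right; origin at the middle of its underside. A bystander.

How it is judged (in metres and radians):
On the way, in this order (a step that is already met when the one before it is completed fails the run):
1. a first nut is in the track and the pawl has shut behind it (value of joint pawl below 0.08 rad and ((y of nut_1 in the frame of loading_board between 0.042 and 0.13 m and x of nut_1 in the frame of loading_board between -0.006 and 0.006 m and z of nut_1 in the frame of loading_board below 0.008 m and angle between nut_1's own z axis and vertical below 0.15 rad) or (y of nut_2 in the frame of loading_board between 0.042 and 0.13 m and x of nut_2 in the frame of loading_board between -0.006 and 0.006 m and z of nut_2 in the frame of loading_board below 0.008 m and angle between nut_2's own z axis and vertical below 0.15 rad) or (y of nut_3 in the frame of loading_board between 0.042 and 0.13 m and x of nut_3 in the frame of loading_board between -0.006 and 0.006 m and z of nut_3 in the frame of loading_board below 0.008 m and angle between nut_3's own z axis and vertical below 0.15 rad))), for 0.15 s.
2. a second nut is in the track and the pawl has shut behind it (value of joint pawl below 0.08 rad and (((y of nut_1 in the frame of loading_board between 0.042 and 0.13 m and x of nut_1 in the frame of loading_board between -0.006 and 0.006 m and z of nut_1 in the frame of loading_board below 0.008 m and angle between nut_1's own z axis and vertical below 0.15 rad) and (y of nut_2 in the frame of loading_board between 0.042 and 0.13 m and x of nut_2 in the frame of loading_board between -0.006 and 0.006 m and z of nut_2 in the frame of loading_board below 0.008 m and angle between nut_2's own z axis and vertical below 0.15 rad)) or ((y of nut_1 in the frame of loading_board between 0.042 and 0.13 m and x of nut_1 in the frame of loading_board between -0.006 and 0.006 m and z of nut_1 in the frame of loading_board below 0.008 m and angle between nut_1's own z axis and vertical below 0.15 rad) and (y of nut_3 in the frame of loading_board between 0.042 and 0.13 m and x of nut_3 in the frame of loading_board between -0.006 and 0.006 m and z of nut_3 in the frame of loading_board below 0.008 m and angle between nut_3's own z axis and vertical below 0.15 rad)) or ((y of nut_2 in the frame of loading_board between 0.042 and 0.13 m and x of nut_2 in the frame of loading_board between -0.006 and 0.006 m and z of nut_2 in the frame of loading_board below 0.008 m and angle between nut_2's own z axis and vertical below 0.15 rad) and (y of nut_3 in the frame of loading_board between 0.042 and 0.13 m and x of nut_3 in the frame of loading_board between -0.006 and 0.006 m and z of nut_3 in the frame of loading_board below 0.008 m and angle between nut_3's own z axis and vertical below 0.15 rad)))), for 0.15 s.
3. the third nut is in the track and the pawl has shut behind it (value of joint pawl below 0.08 rad and y of nut_1 in the frame of loading_board between 0.042 and 0.13 m and x of nut_1 in the frame of loading_board between -0.006 and 0.006 m and z of each of nut_1, nut_2, nut_3 in the frame of loading_board below 0.008 m and angle between each of nut_1, nut_2, nut_3's own z axis and vertical below 0.15 rad and y of nut_2 in the frame of loading_board between 0.042 and 0.13 m and x of nut_2 in the frame of loading_board between -0.006 and 0.006 m and y of nut_3 in the frame of loading_board between 0.042 and 0.13 m and x of nut_3 in the frame of loading_board between -0.006 and 0.006 m), for 0.15 s.
At the end, for the whole second after the job is handed in: All three nuts lie flat (within 0.15 rad) and at rest in the track, their middles beyond y = 42 mm of the board and within 6 mm of the track's middle line, and the pawl is shut behind them (below 0.08 rad) (all of step 3 and linear speed of each of nut_1, nut_2, nut_3 below 0.01 m/s); the robot touches nothing.
It fails at once if a nut or the bolt is lifted more than 11 mm off the plate (z of any of nut_1, nut_2, nut_3, bolt in the frame of loading_board above 0.015 m).
It fails at once if a nut is gripped or forced: more than 20 N between the fingers and a nut (contact force between the fingers and nut_1 above 20 N or contact force between the fingers and nut_2 above 20 N or contact force between the fingers and nut_3 above 20 N).
It fails at once if the bolt is moved more than 25 mm (distance of bolt from where it was at the start of the episode above 0.025 m).
It fails at once if a tool on the bench is moved more than 25 mm (distance of any of calliper, spanner, marker, hex_key from where it was at the start of the episode above 0.025 m).
It also fails if it takes over 67 s, if anything falls off the work surface, if the arm or the gripper's body presses on something with over 40 N, if the wrist force passes 120 N, or if a joint passes its speed limit or range.

## Working session

There is one attempt and no reset: what is moved stays moved. The work goes in short steps, Python scripts to look and compute and a tool call to move; the robot and the scene stay as the last step left them, time stands still between calls to the robot, and variables do not carry over. Pictures are saved under pics/ and viewed, at most 10 in all, crops included, and the job is handed in when it is done.

Besides the shell and the picture viewer there is one more tool, called by a JSON object that holds its "method" and its "body". drive_tool: Moves the arm, as the interface text tells. Its arguments: {"type":"object","properties":{"xyz":{"type":"array","items":{"type":"array","items":{"type":"number"}}},"delta_rot":{"type":"array","items":{"type":"array","items":{"type":"number"}}},"claw":{"type":"array","items":{"type":"number"}},"newtons":{"type":"number"}},"required":["xyz","delta_rot","claw"]}

```bash
mkdir -p pics; ls; cat > h.py <<'E'
from workcell import r
import numpy as np, cv2
def grab(n,f=None):
    d=r.get_image(n)
    if f: cv2.imwrite('pics/'+f,cv2.cvtColor(d['pixels'],cv2.COLOR_RGB2BGR))
    return d
def ray(d,uv,z):
    R,_=cv2.Rodrigues(np.array(d['rvec'],float)); t=np.array(d['tvec'],float).ravel()
    uv=np.atleast_2d(uv).astype(float)
    c=np.c_[(uv[:,0]-d['cx'])/d['fx'],(uv[:,1]-d['cy'])/d['fy'],np.ones(len(uv))]@R
    o=-R.T@t
    return o+c*((z-o[2])/c[:,2])[:,None]
def proj(d,P):
    K=np.array([[d['fx'],0,d['cx']],[0,d['fy'],d['cy']],[0,0,1.]])
    return cv2.projectPoints(np.atleast_2d(P).astype(float),np.array(d['rvec'],float),np.array(d['tvec'],float),K,None)[0][:,0]
E
python3 - <<'E'
from h import *
for n in('top','side'):
    d=grab(n,n+'0.png'); print(n,d['fx'],d['cx'],d['cy'],d['rvec'],d['tvec'])
    R,_=cv2.Rodrigues(np.array(d['rvec'],float));print(-R.T@np.array(d['tvec']).ravel())
a=cv2.imread('pics/top0.png');b=cv2.imread('pics/side0.png')
print(r.observe())
E
```

```text
pics
top 375.2781283049834 257.25599207496293 192.032248914854 [ 2.16501944 -2.21682239  0.09766287] [  63.34244703  535.17784985 1033.67602811]
[ 459.04265155   67.6518381  1069.40020597]
side 453.2412594163893 259.6659671270742 190.00929337267252 [ 0.59274072 -2.79278232  0.9174118 ] [ 543.44657872  159.10754351 1352.40982166]
[ 205.01090377  834.28883935 1188.10537492]
{'t': 0.1, 'joint_positions': array([ 9.34482351e-01,  5.28374786e-01,  1.43381942e+00,  7.33236815e-06,
        1.18142113e+00, -1.78473367e-01]), 'qvel': array([-0.00225358, -0.00221139, -0.0045011 ,  0.00082971,  0.00238984,
       -0.0003197 ]), 'tau': array([-1.12310852e-04, -4.43308783e+01, -1.78585964e+01, -2.23345169e-04,
        3.83054066e-03, -8.36794953e-06]), 'tcp_pos': array([275.80798608, 560.10187802, 230.41612481]), 'eef_rot': array([-3.13960331e+00, -3.65750133e-04,  2.68374889e+00]), 'wrist_force': array([ 0.41737056,  0.0877782 , -0.7855953 ]), 'torque': array([0.00774875, 0.01805587, 0.02174965]), 'grip_force': 0.0, 'gripper_width': 85.43813976358824}
```

View pics/top0.png

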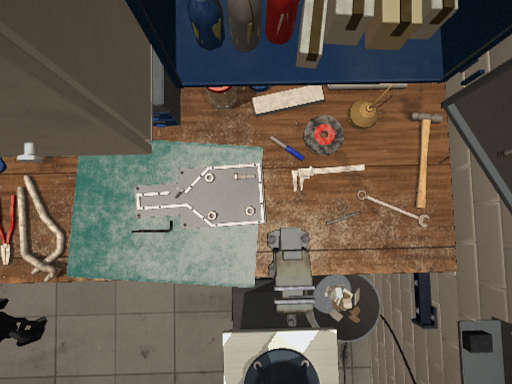

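View pics/side0.png

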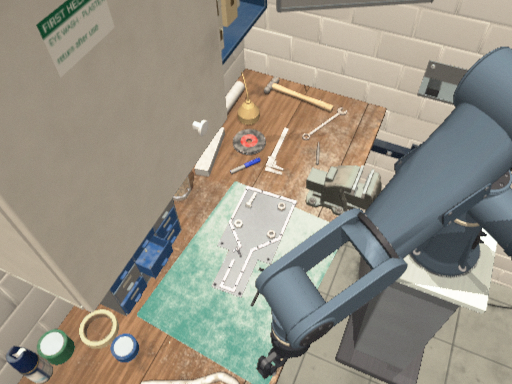

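The top view shows the board with its track to the left (world +y) and the gate at about (185,200). Nuts are at about (210,178), (212,216) and (250,211), and the bolt at (243,177). I'll zoom in.

```bash
python3 - <<'E'
from h import *
a=cv2.imread('pics/top0.png')[150:240,125:275];cv2.imwrite('pics/c1.png',cv2.resize(a,None,fx=5,fy=5,interpolation=cv2.INTER_CUBIC))
b=cv2.imread('pics/side0.png')[180:300,205:305];cv2.imwrite('pics/c2.png',cv2.resize(b,None,fx=5,fy=5,interpolation=cv2.INTER_CUBIC))
E
```

```text
(no output)
```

View pics/c1.png

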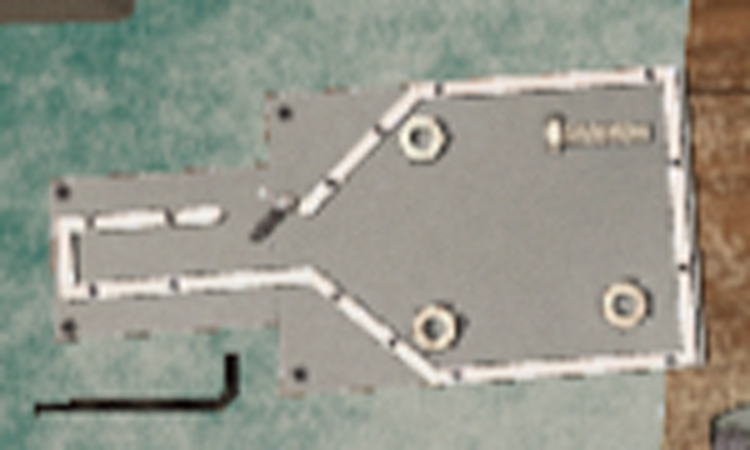

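View pics/c2.png

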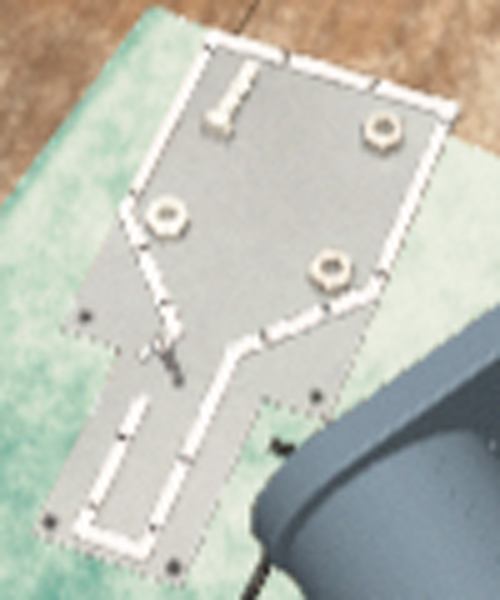

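Everything shows clearly. In the top crop, the rail corners are at about (670,75), (692,357), (70,222) and (70,292), and the nuts at about (422,138), (436,328) and (625,304). The side crop agrees. I'll compute poses from both views.

```bash
cat >> h.py <<'E'
def fit(B,W):
    B=np.array(B,float);W=np.array(W,float)[:,:2]
    b=B-B.mean(0);w=W-W.mean(0)
    th=np.arctan2((b[:,0]*w[:,1]-b[:,1]*w[:,0]).sum(),(b*w).sum())
    R=np.array([[np.cos(th),-np.sin(th)],[np.sin(th),np.cos(th)]]); t=W.mean(0)-R@B.mean(0)
    return th,R,t,W-(B@R.T+t)
E
python3 - <<'E'
from h import *
BB=[(81,-211),(-81,-211),(19,135),(-19,135)]
C={'top':((125,150),[(670,75),(692,357),(70,222),(70,292)],[(422,138),(436,328),(625,304)],[(555,133),(645,132)]),
'side':((205,180),[(210,42),(452,110),(85,525),(148,550)],[(167,217),(331,270),(383,131)],[(217,120),(250,70)])}
for n,(o,c,nu,bo) in C.items():
    d=grab(n); f=lambda p:(np.array(p)+.5)/5-.5+np.array(o)
    th,R,t,res=fit(BB,ray(d,f(c),12)); print(n,np.degrees(th),t,res.round(1).tolist())
    N=ray(d,f(nu),20)[:,:2]; print('nuts',N.round(1).tolist(),((N-t)@R).round(1).tolist())
    N=ray(d,f(bo),15)[:,:2]; print('bolt',N.round(1).tolist(),((N-t)@R).round(1).tolist())
E
```

```text
top 2.6181675172182564 [525.59152348 250.41031472] [[-1.0, 1.5], [0.8, 0.5], [0.8, -1.9], [-0.6, -0.1]]
nuts [[581.3, 185.1], [474.7, 178.9], [485.5, 73.3]] [[52.7, -67.8], [-54.1, -69.1], [-48.1, -175.1]]
bolt [[583.1, 110.7], [582.5, 59.8]] [[51.0, -142.2], [48.2, -193.0]]
side 3.077318310539501 [524.87746806 256.75529267] [[0.1, 4.9], [-1.3, 0.7], [1.1, -3.4], [0.1, -2.2]]
nuts [[581.8, 191.6], [475.6, 185.8], [485.8, 80.1]] [[53.3, -68.1], [-53.1, -68.2], [-48.5, -174.3]]
bolt [[586.0, 111.1], [583.2, 67.3]] [[53.2, -148.7], [48.0, -192.3]]
```

{"method": "drive_tool", "body": {"xyz": [[0.1,-0.33,0],[0.2,-0.66,0],[0.3,-1,0],[0.3,-1,0]], "delta_rot": [[0,0,-0.11],[0,0,-0.22],[0,0,-0.33],[0,0,-0.44]], "claw": [-0.7,-0.7,-0.7,-0.7], "newtons": 20}}

```text
t: 0.7
tcp_pos: [321.4, 407.3, 231.1]
eef_rot: [-3.139, 0.001, 1.983]
wrist_force: [-0.6, -0.4, -0.4]
gripper_width: 13.2
grip_force: 0.0
```

{"method": "drive_tool", "body": {"xyz": [[0.2,-0.33,0],[0.4,-0.66,0],[0.7,-1,0],[0.7,-1,0]], "delta_rot": [[0,0,-0.11],[0,0,-0.22],[0,0,-0.239],[0,0,-0.239]], "claw": [-0.7,-0.7,-0.7,-0.7]}}

```text
t: 1.2
tcp_pos: [429.2, 257.9, 231.4]
eef_rot: [3.14, 0.0, 1.611]
wrist_force: [-0.1, 0.7, -0.1]
gripper_width: 12.9
grip_force: 0.0
```

{"method": "drive_tool", "body": {"xyz": [[0.33,-0.2,0],[0.66,-0.4,-0.3],[0.66,-0.4,-0.4],[0.66,-0.4,-0.4]], "delta_rot": [[0,0,0],[0,0,0],[0,0,0],[0,0,0]], "claw": [-0.7,-0.7,-0.7,-0.7]}}

```text
t: 1.7
tcp_pos: [523.7, 200.6, 169.3]
eef_rot: [-3.136, 0.0, 1.617]
wrist_force: [-0.5, -1.1, 0.2]
gripper_width: 12.9
grip_force: 0.0
```

```bash
python3 - <<'E'
from h import *
s=r.observe();print({k:np.round(s[k],3).tolist() for k in('t','tcp_pos','eef_rot','gripper_width','joint_positions','wrist_force')})
d=grab('wrist','w1.png');R,_=cv2.Rodrigues(np.array(d['rvec'],float));print(-R.T@np.array(d['tvec']).ravel(),R[2],d['fx'])
E
```

```text
{'t': 1.7, 'tcp_pos': [523.746, 200.575, 169.328], 'eef_rot': [-3.136, 0.0, 1.617], 'gripper_width': 12.886, 'joint_positions': [0.166, 0.525, 1.653, 0.0, 0.969, 0.12], 'wrist_force': [-0.547, -1.059, 0.186]}
[520.73358322 278.48946271 311.40994517] [ 0.00831909 -0.30263081 -0.95307155] 304.56004669496826
```

View pics/w1.png

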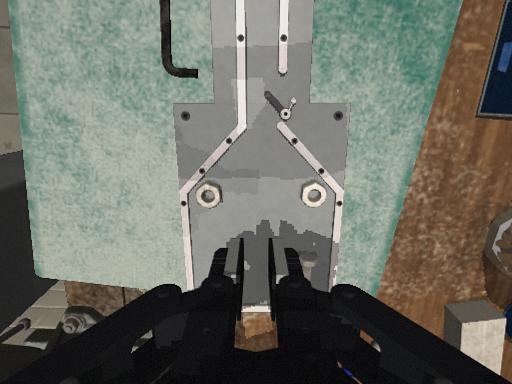

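The wrist picture shows the gate kink at (242,126), the funnel knees at (184,190) and (340,192), the pawl pivot at (286,114), nuts at (208,195) and (314,195), and the fingertips at about (240–275,240). Next I'll compare the three views and use the known TCP as a calibration check.

```bash
python3 - <<'E'
from h import *
d=grab('wrist')
s=r.observe(); print('tcp proj wrist',proj(d,s['tcp_pos']))
BB=[(-81,-65),(81,-65),(22.5,10)]
W=ray(d,[(184,190),(340,192),(286,114)],12);th,R,t,res=fit(BB,W);print(np.degrees(th),t,res.round(1).tolist())
g=cv2.cvtColor(d['pixels'],cv2.COLOR_RGB2HSV)
N=ray(d,[(208,195),(314,195)],20)[:,:2];print('nuts',N.round(1),((N-t)@R).round(1))
W=ray(d,[(241,2),(282,68)],12)[:,:2];print('track',((W-t)@R).round(1))
for n in('top','side'):
    d=grab(n,n+'1.png'); p=proj(d,s['tcp_pos'])[0]; print(n,p)
    x,y=map(int,p); a=cv2.imread(f'pics/{n}1.png')[y-40:y+40,x-50:x+50]; a=cv2.resize(a,None,fx=4,fy=4,interpolation=cv2.INTER_CUBIC);cv2.imwrite(f'pics/{n}1c.png',a)
cv2.imwrite('pics/f1.png',np.hstack([cv2.imread('pics/top1c.png'),cv2.imread('pics/side1c.png')]))
E
```

```text
tcp proj wrist [[256.87915553 255.48895393]]
2.271155152036875 [527.42794927 254.16297601] [[0.8, -0.2], [-0.3, -1.1], [-0.5, 1.3]]
nuts [[475.8 184.1]
 [582.5 189.3]] [[-54.4 -67.9]
 [ 52.5 -67. ]]
track [[-20.2 104.4]
 [ 16.9  52. ]]
top [195.28343708 193.865233  ]
side [252.54348689 203.23191249]
```

View pics/f1.png

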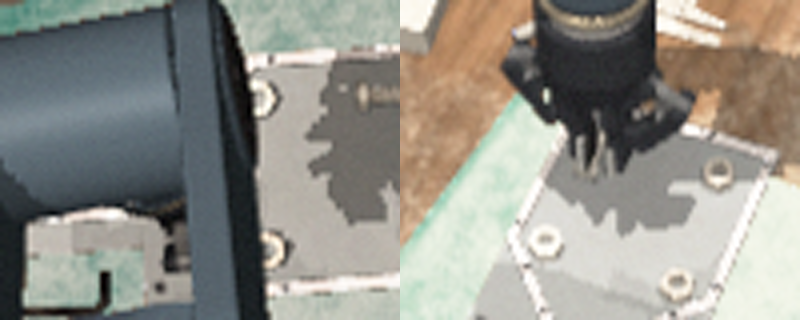

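{"method": "drive_tool", "body": {"xyz": [[0.26,-0.12,-0.1],[0.52,-0.24,-0.3],[0.52,-0.24,-0.6],[0.52,-0.24,-0.9],[0.52,-0.24,-0.9]], "delta_rot": [[0,0,0.11],[0,0,0.22],[0,0,0.33],[0,0,0.444],[0,0,0.444]], "claw": [-0.7,-0.7,-0.7,-0.7,-0.7]}}

```text
t: 2.52
tcp_pos: [600.2, 165.1, 34.1]
eef_rot: [-3.136, -0.004, 2.314]
wrist_force: [-0.7, 0.5, -0.3]
gripper_width: 12.7
grip_force: 0.0
```

{"method": "drive_tool", "body": {"xyz": [[0,0,0],[0,0,0]], "delta_rot": [[0,0,0],[0,0,0]], "claw": [-0.7,-0.7]}}

```text
t: 2.78
tcp_pos: [605.0, 165.2, 39.1]
eef_rot: [3.138, 0.003, 2.314]
wrist_force: [0.0, 0.4, 0.9]
gripper_width: 12.5
grip_force: 0.0
```

```bash
python3 - <<'E'
from h import *
s=r.observe();print(s['tcp_pos'],s['eef_rot'],s['gripper_width'])
d=grab('wrist','w2.png');print(proj(d,s['tcp_pos']))
E
```

```text
[604.96524202 165.20828045  39.11076015] [3.13756203e+00 3.07328360e-03 2.31391448e+00] 12.51813454925978
[[255.35569246 255.25350816]]
```

View pics/w2.png

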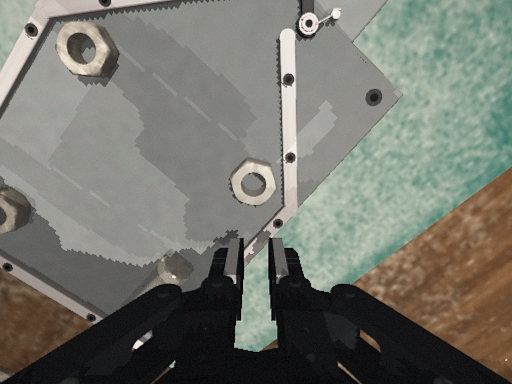

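The wrist view shows the nut at (253,182), straight ahead of the notch (column about 255), with the funnel knee at (291,207). I'll check pose noise and refine.

```bash
python3 - <<'E'
from h import *
R=np.array([[.99897,-.04536],[.04536,.99897]]);t=np.array([525.8,253.5])
for i in range(4):
    d=grab('wrist');s=r.observe();print(s['t'],s['tcp_pos'].round(1))
    N=np.r_[ray(d,[(253,182),(87,49)],20),ray(d,[(291,207),(310,24),(289,36)],12)][:,:2];print(N[:2].round(1).tolist(),((N-t)@R).round(1).tolist())
E
```

```text
2.875 [604.5 165.   38.6]
[[580.5, 189.6], [477.3, 184.5]] [[51.8, -66.3], [-51.6, -66.7], [80.1, -65.3], [23.0, 12.0], [18.6, 1.4]]
2.925 [604.2 164.9  38.2]
[[580.2, 189.6], [477.1, 184.4]] [[51.4, -66.3], [-51.8, -66.8], [79.7, -65.4], [22.7, 11.8], [18.3, 1.2]]
2.975 [604.  164.8  37.8]
[[579.8, 189.5], [476.9, 184.4]] [[51.1, -66.3], [-52.0, -66.8], [79.2, -65.4], [22.3, 11.7], [18.0, 1.1]]
3.025 [603.7 164.7  37.4]
[[579.5, 189.5], [476.8, 184.4]] [[50.7, -66.3], [-52.1, -66.8], [78.8, -65.4], [22.0, 11.5], [17.7, 0.9]]
```

{"method": "drive_tool", "body": {"xyz": [[0,0,-0.04],[0,0,-0.08],[0,0,-0.12],[0,0,-0.15],[0,0,-0.15]], "delta_rot": [[0,0,0],[0,0,0],[0,0,0],[0,0,0],[0,0,0]], "claw": [-0.7,-0.7,-0.7,-0.7,-0.7]}}

```text
t: 3.65
tcp_pos: [602.9, 164.6, 13.2]
eef_rot: [-3.141, -0.001, 2.315]
wrist_force: [0.4, 0.2, -0.1]
gripper_width: 12.7
grip_force: 0.0
```

{"method": "drive_tool", "body": {"xyz": [[0,0,0],[-0.05,0.055,0],[-0.1,0.11,0],[-0.145,0.16,0],[-0.19,0.21,0]], "delta_rot": [[0,0,0],[0,0,0],[0,0,0],[0,0,0],[0,0,0]], "claw": [-0.7,-0.7,-0.7,-0.7,-0.7]}}

```text
t: 4.28
tcp_pos: [574.1, 196.9, 14.0]
eef_rot: [3.141, 0.0, 2.315]
wrist_force: [0.2, -0.6, 0.7]
gripper_width: 12.8
grip_force: 0.3
```

```bash
python3 - <<'E'
from h import *
s=r.observe();print(s['tcp_pos'],s['wrist_force'])
d=grab('wrist','w3.png');cv2.imwrite('pics/w3c.png',cv2.imread('pics/w3.png')[0:300,100:450])
E
```

```text
[574.13876906 196.90415573  13.98058747] [ 0.21779903 -0.60640169  0.70096049]
```

View pics/w3c.png

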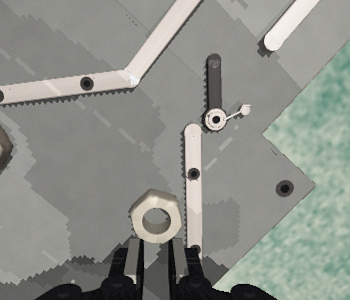

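The nut sits squarely in the notch, with its bore at about (257,217) and the gate ahead. I'll carry on with the push.

{"method": "drive_tool", "body": {"xyz": [[-0.045,0.05,0],[-0.09,0.1,0],[-0.135,0.15,0],[-0.18,0.2,0],[-0.22,0.25,0]], "delta_rot": [[0,0,0],[0,0,0],[0,0,0],[0,0,0],[0,0,0]], "claw": [-0.7,-0.7,-0.7,-0.7,-0.7]}}

```text
t: 4.95
tcp_pos: [541.0, 234.1, 13.8]
eef_rot: [-3.141, -0.0, 2.315]
wrist_force: [0.4, -0.3, 0.7]
gripper_width: 12.7
grip_force: 0.1
```

```bash
cat >> h.py <<'E'
Rb=np.array([[.99897,-.04536],[.04536,.99897]]);tb=np.array([525.6,254.5])
def bo(W): return ((np.atleast_2d(W)[:,:2]-tb)@Rb).round(1)
def wo(B): return (np.atleast_2d(B)@Rb.T+tb).round(1)
def nuts(d):
    # steel nuts: slightly yellowish grey vs neutral plate
    hsv=cv2.cvtColor(d['pixels'],cv2.COLOR_RGB2LAB).astype(int)
    b=(hsv[:,:,2]-128); m=((b>=6)&(b<30)&(hsv[:,:,0]>70)).astype(np.uint8)*255
    m=cv2.morphologyEx(m,cv2.MORPH_OPEN,np.ones((3,3)))
    out=[]
    cs,_=cv2.findContours(m,cv2.RETR_EXTERNAL,cv2.CHAIN_APPROX_NONE)
    for c in cs:
        if cv2.contourArea(c)<150: continue
        (x,y),rr=cv2.minEnclosingCircle(c); W=ray(d,(x,y),17)[0]; b=bo(W)[0]
        if abs(b[0])<85 and -215<b[1]<140: out.append((round(x),round(y),round(rr),int(cv2.contourArea(c)),b.tolist()))
    return out
E
python3 - <<'E'
from h import *
s=r.observe();d=grab('wrist','w4.png')
print(s['tcp_pos'],bo(s['tcp_pos']));print(*nuts(d),sep='\n')
l=cv2.cvtColor(cv2.cvtColor(cv2.imread('pics/w3.png'),cv2.COLOR_BGR2RGB),cv2.COLOR_RGB2LAB).astype(int)-[0,128,128]
for p in [(257,190),(238,205),(275,225),(200,150),(293,150),(240,60)]: print(p,l[p[1],p[0]])
E
```

```text
[541.03839374 234.10820282  13.75939979] [[ 14.5 -21.1]]
(8, 366, 10, 163, [-50.3, -167.2])
(422, 267, 31, 1133, [83.6, 30.7])
(92, 242, 29, 2134, [-54.5, -67.0])
(390, 224, 38, 1265, [53.0, 36.6])
(256, 217, 28, 1960, [-0.0, -3.3])
(194, 84, 18, 294, [-59.5, 26.1])
(230, 66, 24, 632, [-52.0, 41.8])
(151, 43, 32, 754, [-82.7, 27.9])
(258, 9, 43, 1636, [-56.7, 65.7])
(257, 190) [113   0   5]
(238, 205) [148  -1   9]
(275, 225) [207   0   9]
(200, 150) [142  -1   2]
(293, 150) [226   1   5]
(240, 60) [228   0   5]
```

{"method": "drive_tool", "body": {"xyz": [[0.025,-0.07,0],[0.025,-0.135,0],[-0.02,-0.13,0],[-0.06,-0.13,0],[-0.095,-0.127,0]], "delta_rot": [[0,0,0],[0,0,-0.111],[0,0,-0.222],[0,0,-0.333],[0,0,-0.444]], "claw": [-0.7,-0.7,-0.7,-0.7,-0.7]}}

```text
t: 5.62
tcp_pos: [528.0, 213.5, 13.8]
eef_rot: [3.141, 0.0, 1.61]
wrist_force: [0.4, -1.0, -0.8]
gripper_width: 12.8
grip_force: 0.0
```

{"method": "drive_tool", "body": {"xyz": [[0,0,0],[-0.002,0.05,0],[-0.005,0.11,0],[-0.007,0.16,0],[-0.01,0.21,0]], "delta_rot": [[0,0,0],[0,0,0],[0,0,0],[0,0,0],[0,0,0]], "claw": [-0.7,-0.7,-0.7,-0.7,-0.7]}}

```text
t: 6.25
tcp_pos: [525.9, 246.8, 13.8]
eef_rot: [3.142, 0.0, 1.618]
wrist_force: [0.5, -3.0, 1.2]
gripper_width: 12.9
grip_force: 1.0
```

```bash
python3 - <<'E'
from h import *
s=r.observe();d=grab('wrist','w5.png')
print(s['tcp_pos'],bo(s['tcp_pos']),s['eef_rot']);print(*nuts(d),sep='\n')
E
```

```text
[525.90051541 246.78875738  13.79957736] [[-0.  -7.7]] [3.14157902e+00 1.67549555e-04 1.61829126e+00]
(256, 218, 28, 1963, [-0.5, 14.7])
(409, 182, 65, 2239, [72.0, 32.6])
(89, 174, 15, 277, [-78.7, 36.4])
(152, 157, 21, 435, [-48.2, 44.5])
(402, 158, 20, 412, [66.7, 44.5])
(116, 76, 61, 4942, [-59.9, 79.4])
(93, 20, 22, 421, [-66.4, 100.4])
(136, 12, 15, 364, [-48.7, 103.1])
```

{"method": "drive_tool", "body": {"xyz": [[-0.002,0.05,0],[-0.004,0.1,0],[-0.007,0.15,0],[-0.009,0.2,0],[-0.012,0.24,0]], "delta_rot": [[0,0,0],[0,0,0],[0,0,0],[0,0,0],[0,0,0]], "claw": [-0.7,-0.7,-0.7,-0.7,-0.7]}}

```text
t: 6.92
tcp_pos: [524.5, 283.0, 13.8]
eef_rot: [3.14, -0.001, 1.617]
wrist_force: [-0.5, -1.0, -0.0]
gripper_width: 13.1
grip_force: 0.1
```

{"method": "drive_tool", "body": {"xyz": [[-0.001,0.035,0],[-0.001,0.035,0]], "delta_rot": [[0,0,0],[0,0,0]], "claw": [-0.7,-0.7]}}

```text
t: 7.18
tcp_pos: [524.2, 287.9, 13.9]
eef_rot: [3.141, -0.0, 1.618]
wrist_force: [-0.0, -0.4, 0.1]
gripper_width: 12.7
grip_force: 0.0
```

```bash
python3 - <<'E'
from h import *
s=r.observe();d=grab('wrist','w6.png')
print(s['tcp_pos'],bo(s['tcp_pos']),s['eef_rot']);print(*nuts(d),sep='\n')
E
```

```text
[524.210757   287.90605968  13.87293911] [[ 0.1 33.4]] [ 3.14092283e+00 -3.08445936e-04  1.61775101e+00]
(105, 262, 16, 216, [-77.6, 31.3])
(366, 258, 29, 669, [56.3, 33.9])
(390, 226, 13, 184, [66.0, 51.7])
(160, 230, 17, 291, [-47.4, 49.3])
(256, 214, 28, 1978, [-0.0, 57.4])
(104, 156, 16, 252, [-70.1, 86.2])
(131, 118, 92, 6905, [-55.6, 102.8])
```

Nut one is past the pawl at board (0,57). Next is nut two on the −x side.

{"method": "drive_tool", "body": {"xyz": [[0,-0.05,0.1],[-0.1,-0.2,0.2],[-0.25,-0.45,0.2],[-0.4,-0.7,0.2],[-0.467,-0.854,0.2]], "delta_rot": [[0,0,0],[0,0,-0.11],[0,0,-0.22],[0,0,-0.34],[0,0,-0.45]], "claw": [-0.7,-0.7,-0.7,-0.7,-0.7]}}

```text
t: 7.85
tcp_pos: [452.4, 157.3, 44.9]
eef_rot: [-3.141, 0.001, 0.903]
wrist_force: [0.9, 0.3, -0.3]
gripper_width: 12.5
grip_force: 0.0
```

{"method": "drive_tool", "body": {"xyz": [[0,0,0],[0,0,0],[0,0,0]], "delta_rot": [[0,0,0],[0,0,0],[0,0,0]], "claw": [-0.7,-0.7,-0.7]}}

```text
t: 8.22
tcp_pos: [455.0, 159.9, 44.1]
eef_rot: [3.14, -0.001, 0.912]
wrist_force: [0.2, 0.3, -1.1]
gripper_width: 13.0
grip_force: 0.0
```

```bash
python3 - <<'E'
from h import *
s=r.observe();d=grab('wrist','w7.png')
print(s['tcp_pos'],bo(s['tcp_pos']),s['eef_rot']);print(*nuts(d),sep='\n')
# pawl tip darkness: dark pixels near board track
p=proj(d,[[*wo((3,30))[0],12],[*wo((22.5,10))[0],12],[*wo((0,57))[0],17]]);print(p)
E
```

```text
[454.98249294 159.88519517  44.09792732] [[-74.8 -91.3]] [ 3.14036208e+00 -1.29172056e-03  9.12195093e-01]
(377, 296, 15, 236, [-44.1, -176.4])
(260, 184, 23, 1416, [-53.5, -68.7])
(497, 192, 45, 1727, [48.5, -162.3])
(109, 85, 12, 156, [-79.3, 22.9])
(121, 26, 17, 179, [-53.7, 37.6])
[[216.93779686 -43.64532733]
 [274.68139093 -37.14713949]
 [169.85283313 -98.28643754]]
```

View pics/w7.png

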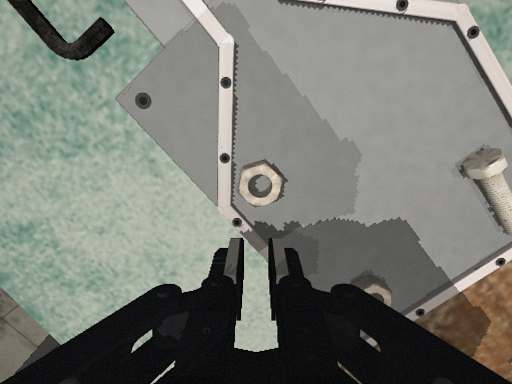

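Nut two is at (260,184), ahead of the notch. Nut three is at (375,290), well clear. I'll lower and push.

{"method": "drive_tool", "body": {"xyz": [[0.003,-0.003,-0.05],[0.006,-0.005,-0.1],[0.006,-0.005,-0.15],[0.006,-0.005,-0.2],[0.006,-0.005,-0.2]], "delta_rot": [[0,0,0],[0,0,0],[0,0,0],[0,0,0],[0,0,0]], "claw": [-0.7,-0.7,-0.7,-0.7,-0.7]}}

```text
t: 8.9
tcp_pos: [454.4, 158.4, 13.0]
eef_rot: [-3.14, 0.001, 0.91]
wrist_force: [-0.3, -0.2, 0.1]
gripper_width: 12.6
grip_force: 0.0
```

{"method": "drive_tool", "body": {"xyz": [[0,0,0],[0.045,0.055,0],[0.09,0.11,0],[0.135,0.165,0],[0.175,0.22,0]], "delta_rot": [[0,0,0],[0,0,0],[0,0,0],[0,0,0],[0,0,0]], "claw": [-0.7,-0.7,-0.7,-0.7,-0.7]}}

```text
t: 9.52
tcp_pos: [481.7, 192.3, 13.9]
eef_rot: [3.141, -0.0, 0.911]
wrist_force: [-0.1, -0.1, 1.2]
gripper_width: 12.8
grip_force: 0.3
```

```bash
python3 - <<'E'
from h import *
s=r.observe();d=grab('wrist','w8.png')
print(s['tcp_pos'],bo(s['tcp_pos']),s['eef_rot']);print(*nuts(d),sep='\n')
E
```

```text
[481.72293219 192.27105741  13.92542534] [[-46.7 -60.2]] [ 3.14125795e+00 -2.89361306e-04  9.10877887e-01]
(508, 370, 11, 176, [17.3, -212.2])
(250, 336, 19, 395, [-82.0, -95.5])
(504, 263, 26, 747, [48.4, -145.2])
(256, 218, 28, 1976, [-33.1, -43.2])
(82, 170, 22, 363, [-79.1, 27.9])
(128, 139, 20, 257, [-52.0, 23.3])
(114, 110, 27, 705, [-47.4, 36.3])
(10, 76, 14, 159, [-70.6, 74.4])
(42, 49, 59, 4327, [-51.7, 71.8])
```

{"method": "drive_tool", "body": {"xyz": [[0.042,0.054,0],[0.084,0.108,0],[0.126,0.162,0],[0.168,0.216,0],[0.208,0.27,0]], "delta_rot": [[0,0,0],[0,0,0],[0,0,0],[0,0,0],[0,0,0]], "claw": [-0.7,-0.7,-0.7,-0.7,-0.7]}}

```text
t: 10.2
tcp_pos: [512.7, 232.5, 13.8]
eef_rot: [3.142, -0.0, 0.91]
wrist_force: [-0.8, -0.2, 0.7]
gripper_width: 12.4
grip_force: 0.4
```

{"method": "drive_tool", "body": {"xyz": [[-0.019,-0.07,0],[-0.019,-0.135,0],[0.02,-0.13,0],[0.06,-0.12,0],[0.101,-0.117,0]], "delta_rot": [[0,0,0],[0,0,0.112],[0,0,0.225],[0,0,0.337],[0,0,0.45]], "claw": [-0.7,-0.7,-0.7,-0.7,-0.7]}}

```text
t: 10.82
tcp_pos: [527.0, 213.5, 13.7]
eef_rot: [-3.141, 0.0, 1.622]
wrist_force: [0.4, 0.4, -0.2]
gripper_width: 12.6
grip_force: 0.0
```

```bash
python3 - <<'E'
from h import *
s=r.observe();d=grab('wrist','w9.png')
print(s['tcp_pos'],bo(s['tcp_pos']),s['eef_rot']);print(*nuts(d),sep='\n')
p=proj(d,[[*wo(b)[0],12] for b in((3,30),(10,23),(22.5,10))]);print(p)
for q in p: 
  x,y=q.astype(int); print(d['pixels'][max(y-2,0):y+3,x-2:x+3].mean((0,1)) if y>2 else None)
E
```

```text
[527.01869266 213.53750437  13.70271257] [[ -0.4 -41. ]] [-3.14058907e+00  2.33367052e-04  1.62245073e+00]
(258, 187, 29, 2190, [0.3, -3.0])
(432, 168, 20, 189, [80.9, 6.5])
(130, 125, 18, 244, [-57.0, 25.4])
(361, 104, 13, 188, [44.6, 34.8])
(85, 111, 24, 543, [-76.3, 31.1])
(146, 94, 26, 590, [-48.7, 38.3])
(424, 120, 73, 3277, [73.6, 28.6])
(256, 58, 29, 861, [-1.2, 53.3])
(282, 43, 10, 186, [9.6, 59.0])
(123, 25, 37, 2407, [-55.5, 65.0])
[[264.80108742 114.5647815 ]
 [279.6293052  130.31428085]
 [305.06837428 158.20032481]]
[92.76 91.44 88.64]
[79.24 75.84 74.08]
[39.   37.76 38.76]
```

Nut two is at the gate (0,−3), nut one sits at about (0,57), and the pawl is closed. I'll push on along the track.

{"method": "drive_tool", "body": {"xyz": [[0,0,0],[-0.002,0.05,0],[-0.005,0.11,0],[-0.007,0.16,0],[-0.01,0.21,0]], "delta_rot": [[0,0,0],[0,0,0],[0,0,0],[0,0,0],[0,0,0]], "claw": [-0.7,-0.7,-0.7,-0.7,-0.7]}}

```text
t: 11.5
tcp_pos: [525.6, 246.5, 13.8]
eef_rot: [-3.141, 0.0, 1.618]
wrist_force: [0.1, -1.2, 1.3]
gripper_width: 13.1
grip_force: 0.8
```

{"method": "drive_tool", "body": {"xyz": [[-0.002,0.05,0],[-0.004,0.1,0],[-0.007,0.15,0],[-0.009,0.2,0],[-0.012,0.24,0]], "delta_rot": [[0,0,0],[0,0,0],[0,0,0],[0,0,0],[0,0,0]], "claw": [-0.7,-0.7,-0.7,-0.7,-0.7]}}

```text
t: 12.12
tcp_pos: [524.5, 282.7, 13.9]
eef_rot: [3.141, -0.0, 1.617]
wrist_force: [-0.3, -0.9, 0.2]
gripper_width: 12.4
grip_force: 0.4
```

{"method": "drive_tool", "body": {"xyz": [[-0.001,0.035,0],[-0.001,0.035,0]], "delta_rot": [[0,0,0],[0,0,0]], "claw": [-0.7,-0.7]}}

```text
t: 12.38
tcp_pos: [524.2, 287.8, 13.8]
eef_rot: [3.141, -0.0, 1.618]
wrist_force: [-0.7, -0.7, -0.1]
gripper_width: 12.6
grip_force: 0.1
```

```bash
python3 - <<'E'
from h import *
s=r.observe();d=grab('wrist','w10.png')
print(s['tcp_pos'],bo(s['tcp_pos']),s['eef_rot']);print(*nuts(d),sep='\n')
E
```

```text
[524.19444986 287.75811603  13.82593231] [[ 0.1 33.3]] [ 3.14092989e+00 -3.80570006e-04  1.61762997e+00]
(368, 257, 28, 621, [57.3, 34.1])
(389, 226, 12, 174, [65.7, 51.1])
(159, 230, 13, 207, [-48.0, 48.8])
(254, 191, 51, 4186, [-1.0, 69.4])
(141, 114, 87, 6949, [-51.0, 104.7])
```

{"method": "drive_tool", "body": {"xyz": [[0,-0.05,0.1],[-0.03,-0.2,0.2],[-0.06,-0.5,0.2],[-0.1,-0.8,0.2]], "delta_rot": [[0,0,0],[0,0,0],[0,0,-0.09],[0,0,-0.174]], "claw": [-0.7,-0.7,-0.7,-0.7]}}

```text
t: 12.92
tcp_pos: [509.1, 164.9, 45.5]
eef_rot: [3.139, -0.0, 1.34]
wrist_force: [-0.2, 1.2, -0.2]
gripper_width: 13.2
grip_force: 0.0
```

{"method": "drive_tool", "body": {"xyz": [[-0.07,-0.3,0],[-0.14,-0.55,0],[-0.207,-0.81,0],[-0.207,-0.81,0],[-0.207,-0.81,0]], "delta_rot": [[0,0,0],[0,0,0],[0,0,0],[0,0,0],[0,0,0]], "claw": [-0.7,-0.7,-0.7,-0.7,-0.7]}}

```text
t: 13.55
tcp_pos: [478.1, 45.0, 44.7]
eef_rot: [3.14, -0.0, 1.342]
wrist_force: [0.1, 1.1, 0.0]
gripper_width: 12.8
grip_force: 0.0
```

{"method": "drive_tool", "body": {"xyz": [[0,0,0],[0,0,0],[0,0,0]], "delta_rot": [[0,0,0],[0,0,0],[0,0,0]], "claw": [-0.7,-0.7,-0.7]}}

```text
t: 13.92
tcp_pos: [478.0, 46.3, 43.8]
eef_rot: [-3.142, -0.0, 1.345]
wrist_force: [0.8, 0.8, -0.0]
gripper_width: 12.3
grip_force: 0.0
```

```bash
python3 - <<'E'
from h import *
s=r.observe();d=grab('wrist','w11.png')
print(s['tcp_pos'],bo(s['tcp_pos']),s['eef_rot']);print(*nuts(d),sep='\n')
E
```

```text
[477.97114116  46.34490752  43.76869873] [[ -57.  -205.8]] [-3.14157867e+00 -1.71781725e-06  1.34531465e+00]
(257, 182, 23, 1464, [-48.0, -174.9])
(432, 118, 57, 2436, [52.2, -165.4])
```

{"method": "drive_tool", "body": {"xyz": [[0,0,-0.05],[0,0,-0.1],[0,0,-0.15],[0,0,-0.2],[0,0,-0.2]], "delta_rot": [[0,0,0],[0,0,0],[0,0,0],[0,0,0],[0,0,0]], "claw": [-0.7,-0.7,-0.7,-0.7,-0.7]}}

```text
t: 14.6
tcp_pos: [477.6, 45.7, 13.1]
eef_rot: [-3.14, 0.0, 1.344]
wrist_force: [0.6, -1.1, 0.5]
gripper_width: 12.8
grip_force: 0.0
```

{"method": "drive_tool", "body": {"xyz": [[0,0,0],[0.013,0.055,0],[0.027,0.115,0],[0.042,0.18,0],[0.058,0.247,0]], "delta_rot": [[0,0,0],[0,0,0],[0,0,0],[0,0,0],[0,0,0]], "claw": [-0.7,-0.7,-0.7,-0.7,-0.7]}}

```text
t: 15.22
tcp_pos: [486.8, 83.6, 13.9]
eef_rot: [3.141, 0.0, 1.344]
wrist_force: [0.8, -0.5, 0.1]
gripper_width: 12.8
grip_force: 0.2
```

{"method": "drive_tool", "body": {"xyz": [[0.016,0.067,0],[0.031,0.134,0],[0.047,0.2,0],[0.063,0.268,0],[0.078,0.335,0]], "delta_rot": [[0,0,0],[0,0,0],[0,0,0],[0,0,0],[0,0,0]], "claw": [-0.7,-0.7,-0.7,-0.7,-0.7]}}

```text
t: 15.85
tcp_pos: [498.5, 133.6, 13.8]
eef_rot: [3.142, 0.0, 1.344]
wrist_force: [0.8, -2.0, 0.9]
gripper_width: 13.1
grip_force: 0.3
```

```bash
python3 - <<'E'
from h import *
s=r.observe();d=grab('wrist','w12.png')
print(s['tcp_pos'],bo(s['tcp_pos']),s['eef_rot']);print(*nuts(d),sep='\n')
E
```

```text
[498.50430205 133.64881306  13.80336621] [[ -32.5 -119.5]] [3.14158591e+00 4.17375152e-06 1.34386972e+00]
(428, 288, 48, 2307, [50.1, -161.0])
(254, 216, 28, 2012, [-27.3, -96.9])
(490, 166, 19, 427, [84.7, -102.4])
```

{"method": "drive_tool", "body": {"xyz": [[0.015,0.067,0],[0.031,0.134,0],[0.047,0.2,0],[0.063,0.268,0],[0.078,0.335,0]], "delta_rot": [[0,0,0],[0,0,0],[0,0,0],[0,0,0],[0,0,0]], "claw": [-0.7,-0.7,-0.7,-0.7,-0.7]}}

```text
t: 16.52
tcp_pos: [510.2, 184.0, 13.8]
eef_rot: [3.142, -0.0, 1.344]
wrist_force: [0.2, -0.0, 0.3]
gripper_width: 13.0
grip_force: 0.2
```

{"method": "drive_tool", "body": {"xyz": [[0.015,0.065,0],[0.03,0.13,0],[0.045,0.19,0],[0.06,0.25,0],[0.072,0.304,0]], "delta_rot": [[0,0,0],[0,0,0],[0,0,0],[0,0,0],[0,0,0]], "claw": [-0.7,-0.7,-0.7,-0.7,-0.7]}}

```text
t: 17.15
tcp_pos: [521.0, 229.4, 13.8]
eef_rot: [3.142, 0.0, 1.344]
wrist_force: [-0.0, -0.8, -0.3]
gripper_width: 12.9
grip_force: 0.2
```

{"method": "drive_tool", "body": {"xyz": [[0,-0.06,0],[0.02,-0.1,0],[0.044,-0.1,0],[0.044,-0.1,0]], "delta_rot": [[0,0,0],[0,0,0.09],[0,0,0.174],[0,0,0.174]], "claw": [-0.7,-0.7,-0.7,-0.7]}}

```text
t: 17.65
tcp_pos: [527.7, 213.0, 13.8]
eef_rot: [3.142, 0.0, 1.615]
wrist_force: [0.4, 0.4, 0.3]
gripper_width: 13.0
grip_force: 0.0
```

```bash
python3 - <<'E'
from h import *
s=r.observe();d=grab('wrist','w13.png')
print(s['tcp_pos'],bo(s['tcp_pos']),s['eef_rot']);print(*nuts(d),sep='\n')
E
```

```text
[527.65344304 213.03581402  13.80909183] [[  0.2 -41.5]] [3.14157286e+00 9.39881570e-05 1.61479391e+00]
(255, 183, 29, 2190, [-0.4, -1.4])
(128, 125, 16, 205, [-56.7, 25.2])
(430, 119, 14, 236, [77.1, 27.7])
(83, 121, 18, 344, [-76.7, 27.0])
(358, 103, 12, 219, [44.6, 34.5])
(75, 99, 10, 167, [-78.7, 36.2])
(138, 84, 19, 486, [-50.5, 42.2])
(387, 99, 49, 1815, [57.1, 36.2])
(252, 41, 40, 3156, [-1.3, 58.9])
(116, 27, 39, 2301, [-57.0, 64.3])
```

{"method": "drive_tool", "body": {"xyz": [[0,0,0],[-0.002,0.05,0],[-0.005,0.11,0],[-0.007,0.16,0],[-0.01,0.21,0]], "delta_rot": [[0,0,0],[0,0,0],[0,0,0],[0,0,0],[0,0,0]], "claw": [-0.7,-0.7,-0.7,-0.7,-0.7]}}

```text
t: 18.32
tcp_pos: [525.7, 246.0, 13.8]
eef_rot: [-3.141, 0.0, 1.618]
wrist_force: [-0.0, -2.2, 1.5]
gripper_width: 13.0
grip_force: 0.7
```

{"method": "drive_tool", "body": {"xyz": [[-0.002,0.05,0],[-0.004,0.1,0],[-0.007,0.15,0],[-0.009,0.2,0],[-0.012,0.24,0]], "delta_rot": [[0,0,0],[0,0,0],[0,0,0],[0,0,0],[0,0,0]], "claw": [-0.7,-0.7,-0.7,-0.7,-0.7]}}

```text
t: 18.95
tcp_pos: [524.5, 282.0, 13.8]
eef_rot: [3.141, -0.0, 1.617]
wrist_force: [-0.1, -1.5, -0.8]
gripper_width: 12.9
grip_force: 0.6
```

{"method": "drive_tool", "body": {"xyz": [[-0.001,0.03,0],[-0.001,0.03,0]], "delta_rot": [[0,0,0],[0,0,0]], "claw": [-0.7,-0.7]}}

```text
t: 19.2
tcp_pos: [524.2, 286.4, 13.9]
eef_rot: [3.141, -0.0, 1.618]
wrist_force: [0.4, -0.8, 0.1]
gripper_width: 13.2
grip_force: 0.0
```

{"method": "drive_tool", "body": {"xyz": [[0.002,-0.05,0],[0.005,-0.2,0.1],[0.005,-0.3,0.3],[0.005,-0.3,0.4],[0.005,-0.3,0.4]], "delta_rot": [[0,0,0],[0,0,0],[0,0,0],[0,0,0],[0,0,0]], "claw": [-0.7,-0.7,-0.7,-0.7,-0.7]}}

```text
t: 19.82
tcp_pos: [525.8, 241.1, 75.0]
eef_rot: [3.138, -0.001, 1.617]
wrist_force: [0.1, 0.1, 0.1]
gripper_width: 13.0
grip_force: 0.0
```

```bash
python3 - <<'E'
from h import *
s=r.observe();d=grab('wrist','w14.png')
print(s['tcp_pos'],bo(s['tcp_pos']),s['eef_rot']);print(*nuts(d),sep='\n')
E
```

```text
[525.8401956  241.09913616  75.00841581] [[ -0.4 -13.4]] [ 3.13848347e+00 -8.62775726e-04  1.61665064e+00]
(342, 154, 21, 212, [56.6, 29.4])
(257, 88, 48, 2747, [0.4, 70.9])
(160, 74, 38, 1282, [-59.4, 78.9])
```

View pics/w14.png

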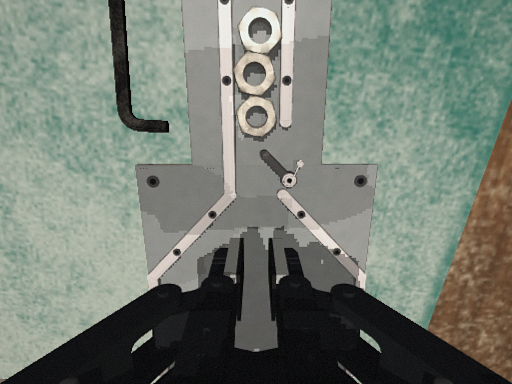

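All three nuts lie flat in the track at (260,30), (255,73) and (256,117). The pawl is shut behind them with its tip at (264,153), and the gripper is clear.

```bash
python3 -c "
from workcell import r
print(r.hand_in())"
```

```text
the job is handed in; nothing more can be done
None
```

All three nuts are flat in the magazine track with the pawl shut behind them, confirmed in the last wrist picture, and the job is handed in at about 20 s; the hand-in gave no verdict.

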